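Take the cutlery pot off the dish drainer and stand it in its holder

ROBOT

A 6-joint arm with a two-finger parallel gripper is mounted at the origin on a cart in front of the work surface, level with it; the furniture and walls round the work are solid. World frame = base frame: x ahead of the robot, y to its left, z up, the work surface at z = 0. Lengths are in m, angles in rad, forces in N, time in s.
With the tool pointing down it reaches from about 0.375 to 0.975 m from the base axis. Payload 3.8 kg.
Tool frame: the origin (TCP) lies on the centre line of the jaws, within the pads' length; the fingertips stand 17 mm ahead of it and the grasp point (between the pads) lies 2 mm behind it; z points along the fingers, y is the line along which they close (so a half turn about z gives the same grasp; the last joint's range is limited). The gripper opens to 85 mm and grips with 20 to 120 N. Pads are 22 mm wide; open, the fingers measure 114 mm over their backs; the gripper's body (76 mm by 85 mm) begins 54 mm behind the grasp point. The pads swing forward as they close: fully open they stand 13 mm farther back than shut.
Start: joints at [-1.216, 0.264, 1.604, -0, 1.274, -0.037], TCP at [0.258, -0.624, 0.22] pointing down, gripper open.
Joint ranges: [-2.63, 2.63], [-0.94, 2.18], [0.31, 2.57], [-1.31, 4.45], [0, 2.66], [-2.55, 2.55]. Speed limits (rad/s): [2.57, 2.57, 3.14, 3.14, 3.14, 3.14].

INTERFACE

Orientations are given as a rotation vector (axis times angle).
In Python, from rig import move_to, movel, movej, open_jaws, close_gripper, dwell, ik, get_state, camera, Unreachable, hand_in, find_in gives the robot as it stands. Calls block until the motion is done:
- move_to(position, orientation): joint-space move of the TCP to a pose.
- movel(position, rate=0.15, attitude=None, max_force=None): straight line of the TCP; attitude=None keeps the orientation; rate is the mean speed in m/s. With max_force (N) it stops when the force on the tool has changed by that much, and returns True; else False.
- movej(angles): joint-space move.
- open_jaws() and close_gripper(grasp_force=None): open the fingers fully, or close them until they stop; grasp_force is the grip in N (None keeps the last).
- dwell(seconds).
- ik(position, orientation): joint angles nearest the present ones, or None.
- get_state(): the state.
- camera(name): name is "scene" or "side" or "wrist"; returns a dict with "pixels" (384x512x3 uint8, red, green, blue), "vfov" (degrees; the focal length in pixels is half the picture's height over the tangent of half this angle, whatever the lens; pixels are square), "cx", "cy" (the principal point, pixels), "k1" (the pictures are not rectified: a ray, as slopes to the right and down, at radius r is drawn at 1 + k1 r^2 times it, then the intrinsics apply), "pose" (4x4, takes a point from camera to world coordinates). Camera axes: x right, y down, z forward; pixel columns grow to the right and rows downward; lengths in m; the calibration is good to about 2 mm. A picture is of the moment at which its call begins. There is no depth.
A pose or a line that the arm cannot do raises Unreachable and nothing moves.
- hand_in(): hands the job in; it is judged then, once.
Trained networks look in a picture, given as the dict that the camera call returned (one of the last four; its "shot" number tells which), for a name from the list of things; names that differ only in an ending like _2 or _b are one class to them, and where a whole thing is asked for, a point or a joint stands for the part that bears it (a point fixed in the world has none). Each returns a list of dicts, best first, with "p" (0 to 1); they miss things now and then, are a little off and sometimes report something else, mostly with a low value. They report only what shows in the picture. A call takes as long as a camera call.
- find_in(picture, label): "uv" ([column, row] in pixels, amid what is visible of it).
The state is a dict: "time_s": time; "joint_pos": joint angles; "joint_vel": joint speeds; "joint_efforts": joint torques, N m; "eef_pos": TCP position; "orientation": TCP orientation; "contact_force": force on the tool from outside, world axes, zero at the start; "torque": the same for the moment, N m; "opening": finger opening in m; "finger_force": force on a finger pad.
Only numpy, scipy, OpenCV 4.12 (cv2) and the standard library are available. Lean on these libraries where they do the work, as an engineer would, in place of code of your own. Each camera call takes 0.05 s, during which the arm holds its last target. There are 200 camera calls.

TASK

The tall square cutlery pot hooked on the front rail of the dish drainer is dry. Lift it up off the rail and lower it, do not drop it, upright into the empty near pocket of the wooden cutlery stand, right down on the pocket's floor. Leave the low wide caddy hanging on the rail, and do not knock over or push about the mug, the honey jar or the flat tin.

Things in the scene. Friction and masses are not known exactly. Their poses are not given: they have to be found in the camera images.
- pot: Tall open square steel pot to move, 62 x 62 mm, 110 high, 0.22 kg, sides y = +-31 mm free to grasp. Origin: centre of underside; z up, x to its back. Two strap hooks (y = +-18 mm) behind go over the rail: underside of bend z = 112 mm, top 114.5; tongues reach down to z = 98 and back to x = 46.5 mm. Must rise 14 mm (30 is safe) before it comes away along its -x.
- caddy: The other thing on the rail, left hanging: low wide steel caddy, 62 deep (x) x 90 wide (y) x 60 mm high, with the same hooks. Origin: centre of its underside; x to the drainer. It hangs about 155 mm to the left or to the right of the pot.
- drainer: Two-tier steel wire dish drainer, fixed, 300 wide (y), 170 deep. Origin: on the worktop, mid width, 100 mm behind its front; -x is its front. Rail: 6 mm round, along y at x = -100, top z = 143 mm. The upper tier, 280 wide, z = 272 to 315 mm with crockery on it, reaches forward to x = -155 mm over the hanging pots: come in with the tool leaning back from the drainer, fingers forward and down.
- stand: Wooden cutlery stand, fixed: block 212 (x) x 106 (y) x 36 mm high, two square pockets 74 x 74, 24 deep, at x = -47.5 mm (near, empty) and +47.5 (far; a like pot stands in it, top 122 mm over the worktop, its cutlery up to 220). Origin: centre of underside; x from near to far pocket.
- pocket (a point): Centre of the floor of the empty near pocket of the stand, 12 mm above the worktop; axes as the stand's. The pot fits with its sides parallel to the pocket's, with 6 mm to spare on each side.
- mug: Mug, green above and white below, 78 x 116 x 101 mm, standing between the robot and the drainer, to the left; origin on its underside. A bystander.
- honey_jar: Glass jar with grey lid, 71 mm round, 110 mm high, at the left of the work; origin at the centre of its underside. A bystander.
- sardine_tin: Flat oval-cornered tin, 63 x 105 x 29 mm, lying in front of the drainer; origin at the centre of its underside. A bystander.

How it is judged:
By the outcome, as a careful person would: the job done as asked, in the order asked, and still so for the second after the job is handed in, with the robot touching nothing.
It also fails if it takes over 53 s, if anything falls off the work surface, if the arm or the gripper's body presses on something with over 40 N, if the wrist force passes 120 N, or if a joint passes its speed limit or range.

## Working session

There is one attempt and no reset: what is moved stays moved. The work goes in short steps, each a Python script; the robot and the scene stay as the last script left them, time stands still between calls to the robot, and variables do not carry over. Pictures are saved under pics/ and viewed, at most 13 in all, crops included, and the job is handed in when it is done.

```bash
mkdir -p pics; python3 - <<'E'
from rig import *
import cv2,numpy as np,pickle
d={}
for n in("scene","side"):
    c=camera(n);d[n]=c
    cv2.imwrite(f"pics/{n}0.png",c["pixels"][:,:,::-1])
    print(n,c["vfov"],c["cx"],c["cy"],c["k1"],c["pose"].round(3).tolist() if hasattr(c["pose"],"round") else c["pose"])
    for l in("pot","caddy","drainer","stand","mug","honey_jar","sardine_tin"):
        print(l,[(np.round(r["uv"]).tolist(),round(r["p"],2)) for r in find_in(c,l)[:3]])
pickle.dump(d,open("c0.pkl","wb"))
s=get_state();print(s["time_s"],s["orientation"])
E
ls
```

```text
scene 57.43770245481542 254.15417882077705 191.24227515833758 -0.10647187692615566 [[-0.846, -0.203, 0.493, 0.113], [-0.533, 0.358, -0.766, 0.762], [-0.021, -0.911, -0.411, 0.44], [0.0, 0.0, 0.0, 1.0]]
pot [([264.0, 197.0], 0.82)]
caddy [([202.0, 206.0], 0.89), ([303.0, 252.0], 0.73)]
drainer [([209.0, 114.0], 0.56)]
stand [([289.0, 172.0], 0.67)]
mug [([301.0, 249.0], 0.78)]
honey_jar [([216.0, 280.0], 0.88), ([302.0, 251.0], 0.36)]
sardine_tin [([316.0, 209.0], 0.67)]
side 52.82630552244075 253.41903312578265 185.43879013481234 -0.04198472013498855 [[0.998, -0.055, 0.036, 0.488], [-0.061, -0.585, 0.809, -0.711], [-0.023, -0.81, -0.587, 0.673], [0.0, 0.0, 0.0, 1.0]]
pot [([245.0, 174.0], 0.78)]
caddy [([260.0, 143.0], 0.82), ([297.0, 136.0], 0.68)]
drainer [([296.0, 135.0], 0.7)]
stand [([287.0, 268.0], 0.93)]
mug [([190.0, 170.0], 0.79)]
honey_jar [([221.0, 140.0], 0.56)]
sardine_tin [([210.0, 236.0], 0.73)]
0.8 [3.08148484e+00 6.11490609e-01 4.01194058e-05]
c0.pkl
pics
```

```bash
python3 - <<'E'
import cv2
a=cv2.imread("pics/scene0.png");cv2.imwrite("pics/sceneb.png",cv2.resize(a,(800,600),interpolation=cv2.INTER_CUBIC))
a=cv2.imread("pics/side0.png");cv2.imwrite("pics/sideb.png",cv2.resize(a[60:360,90:490],(800,600),interpolation=cv2.INTER_CUBIC))
E
```

```text
(no output)
```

View pics/sceneb.png

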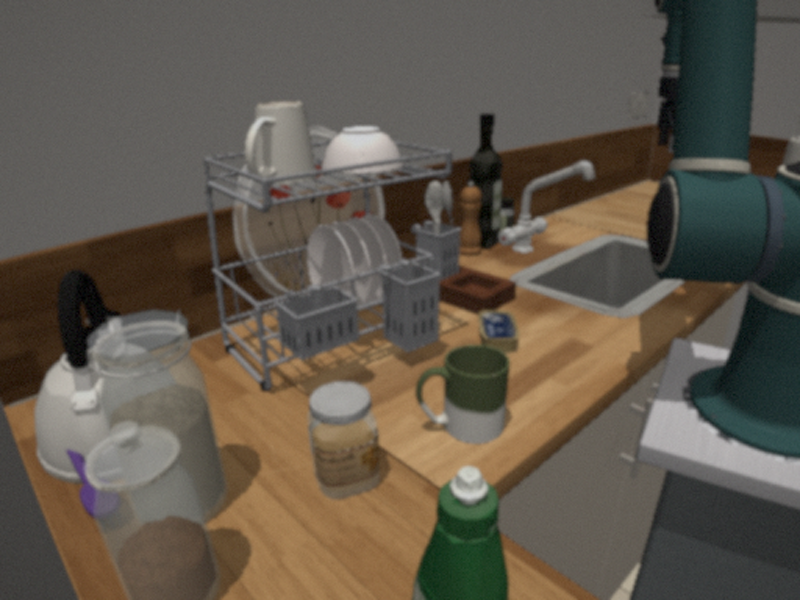

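View pics/sideb.png

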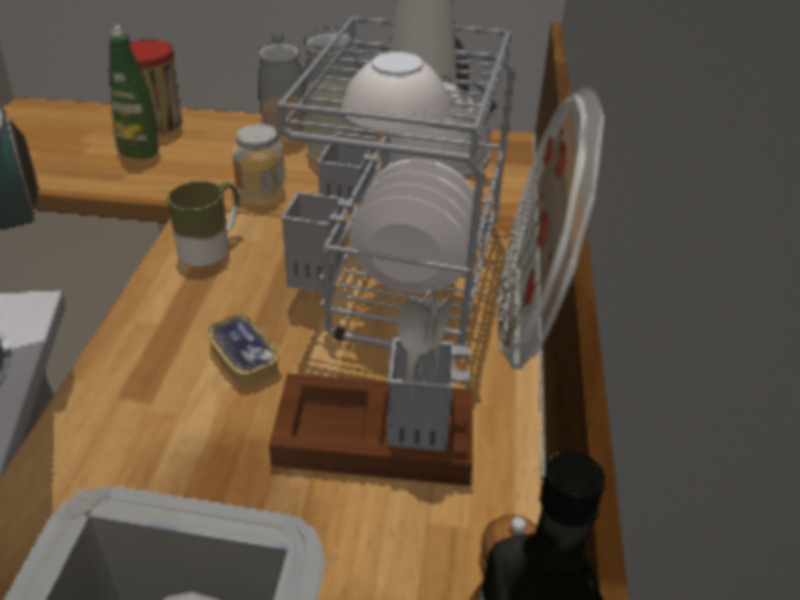

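The scene view shows the pot at about (264,197) px, with the caddy to its left at (202,206). The side view shows the stand's near pocket at about (256,267) px, the pot at (245,178) and the tin at (211,234). Next I'll do a coarse fit from clicked corners.

```bash
cat > h.py <<'E'
import numpy as np,cv2,pickle
from scipy.optimize import least_squares
def f(c): return 192/np.tan(np.radians(c["vfov"]/2))
def proj(c,P):
    T=np.linalg.inv(np.array(c["pose"]));q=np.atleast_2d(P)@T[:3,:3].T+T[:3,3]
    s=q[:,:2]/q[:,2:];s=s*(1+c["k1"]*(s**2).sum(1,keepdims=True))
    return s*f(c)+[c["cx"],c["cy"]]
def ray(c,uv):
    d=(np.array(uv,float)-[c["cx"],c["cy"]])/f(c);s=d.copy()
    for _ in range(20): s=d/(1+c["k1"]*(s@s))
    R=np.array(c["pose"]);return R[:3,3],R[:3,:3]@np.array([*s,1])
def atz(c,uv,z):
    o,d=ray(c,uv);return o+d*(z-o[2])/d[2]
def pts(p,L): # p=x,y,z,yaw
    c,s=np.cos(p[3]),np.sin(p[3]);L=np.array(L,float)
    return L@np.array([[c,s,0],[-s,c,0],[0,0,1]])+p[:3]
def fit(obs,x0,z=None):
    # obs: list of (cam, local pts, uv)
    def r(x):
        p=[x[0],x[1],z,x[2]] if z is not None else [x[0],x[1],x[3],x[2]]
        return np.concatenate([(proj(c,pts(p,L))-np.array(u)).ravel() for c,L,u in obs])
    s=least_squares(r,x0,loss="soft_l1");return s.x,np.round(r(s.x),1)
E
python3 - <<'E'
from h import *
d=pickle.load(open("c0.pkl","rb"));S=d["side"];C=d["scene"]
k=lambda l:[(90+u/2,60+v/2) for u,v in l]
# local x near->far = image right ; y: left -> up in image
st=fit([(S,[[-.106,-.053,.036],[-.106,.053,.036],[.106,.053,.036],[.106,-.053,.036],[-.0845,.037,.036],[-.0105,.037,.036],[-.0105,-.037,.036],[-.0845,-.037,.036],[-.106,-.053,0],[.106,-.053,0]],
 k([(273,450),(288,376),(473,388),(472,460),(303,386),(368,390),(365,440),(293,436),(272,468),(471,481)]))],[.5,-.4,0],0);print("stand",st)
for n,uv,z in(("potbase",(290,284),.03),("tin",(242,350),.02),("mug",(202,262),0),("jar",(262,205),0)):
    print(n,atz(S,k([uv])[0],z))
for n,uv in(("mugbase",(475,435)),("jarbase",(348,488))): print(n,atz(C,np.array(uv)/1.5625,0))
# drainer/pot triangulation
u=[atz(S,k([(290,198)])[0],z) for z in(.14,)];print("pot rim near-front corner side",u)
print("pot mid: ",)
(o1,d1),(o2,d2)=ray(S,(247,178)),ray(C,(264,197))
t=np.linalg.lstsq(np.c_[d1,-d2],o2-o1,rcond=None)[0];print(o1+d1*t[0],o2+d2*t[1])
E
```

```text
stand (array([ 0.56105556, -0.14069254, -0.1694496 ]), array([-1. , -1.7, -0.9, -0.8, -0.5, -1.2,  2.2,  0.5, -0.1, -0.2, -0. ,
       -0.1, -0.8,  0.5,  0.3,  0.1,  0.6,  0.3,  1.1,  1. ]))
potbase [0.47360714 0.10481845 0.03      ]
tin [ 0.41149239 -0.00793438  0.02      ]
mug [0.34528976 0.2064651  0.        ]
jar [0.4322112  0.35357919 0.        ]
mugbase [0.3327783 0.2467077 0.       ]
jarbase [4.14571783e-01 4.04371463e-01 5.55111512e-17]
pot rim near-front corner side [array([0.48015413, 0.14549716, 0.14      ])]
pot mid: 
[0.5088437  0.1244157  0.09251261] [0.49850209 0.1210595  0.08731315]
```

```bash
cat >> h.py <<'E'
from scipy.spatial.transform import Rotation as Ro
def ori(th,ps):
    z=np.array([np.sin(th)*np.cos(ps),np.sin(th)*np.sin(ps),-np.cos(th)]);y=np.array([np.sin(ps),-np.cos(ps),0])
    return Ro.from_matrix(np.c_[np.cross(y,z),y,z]).as_rotvec()
E
python3 - <<'E'
from rig import *
from h import *
r=np.radians
movel([.258,-.5,.34],rate=.25)
try:
  move_to([.40,-.15,.34],ori(r(25),0))
except Unreachable as e: print("A",e)
d={}
def shot(n,ls):
    c=camera("wrist");d[n]=c;cv2.imwrite(f"pics/{n}.png",c["pixels"][:,:,::-1])
    print(n,np.round(c["pose"],3).tolist(),c["vfov"])
    for l in ls: print(l,[(np.round(x["uv"]).tolist(),round(x["p"],2)) for x in find_in(c,l)[:2]])
shot("w1",["stand","pot","sardine_tin"])
try:
  move_to([.33,.10,.30],ori(r(50),0.1))
except Unreachable as e: print("B",e)
shot("w2",["pot","caddy","mug","sardine_tin"])
pickle.dump(d,open("c1.pkl","wb"))
s=get_state();print(s["time_s"],s["eef_pos"],s["joint_pos"])
E
```

```text
w1 [[0.0, -0.992, 0.128, 0.406], [-1.0, -0.0, -0.0, -0.151], [0.0, -0.128, -0.992, 0.512], [0.0, 0.0, 0.0, 1.0]] 64.27914855539491
stand [([260.0, 131.0], 0.84)]
pot [([65.0, 160.0], 0.59)]
sardine_tin [([171.0, 234.0], 0.76), ([260.0, 132.0], 0.72)]
B the arm cannot take that pose within its joint ranges
w2 [[-0.0, -0.992, 0.128, 0.406], [-1.0, 0.0, 0.0, -0.151], [-0.0, -0.128, -0.992, 0.512], [0.0, 0.0, 0.0, 1.0]] 64.27914855539491
pot [([64.0, 164.0], 0.67)]
caddy []
mug [([19.0, 277.0], 0.88)]
sardine_tin [([172.0, 232.0], 0.6)]
3.4833 [ 0.40001559 -0.15025214  0.33996744] [-0.63009714 -0.57133129  2.16941209  0.27065288  1.19614262  0.88592925]
```

```bash
python3 - <<'E'
from rig import *
from h import *
r=np.radians
for th in(30,35,40,45,50,55):
  print(th,[[ik(p,ori(r(th),ps)) is not None for ps in(-.3,-.15,0,.15,.3)] for p in([.505,.13,.12],[.43,.13,.17],[.40,.11,.3],[.36,.1,.33],[.514,-.133,.1])])
E
python3 -c "
import cv2
a=cv2.imread('pics/w1.png');cv2.imwrite('pics/w1b.png',cv2.resize(a,(800,600),interpolation=cv2.INTER_CUBIC))"
```

```text
30 [[False, True, True, True, True], [False, True, True, True, True], [True, True, True, True, True], [True, True, True, True, True], [True, True, True, True, True]]
35 [[False, False, True, True, True], [False, False, True, True, True], [False, True, True, True, True], [False, True, True, True, True], [True, True, True, True, True]]
40 [[False, False, False, True, True], [False, False, False, False, False], [False, True, True, True, True], [False, True, True, False, False], [True, True, True, True, True]]
45 [[False, False, False, False, False], [False, False, False, False, False], [False, False, True, True, True], [False, False, False, False, False], [False, False, True, True, True]]
50 [[False, False, False, False, False], [False, False, False, False, False], [False, False, True, False, False], [False, False, False, False, False], [False, False, False, True, True]]
55 [[False, False, False, False, False], [False, False, False, False, False], [False, False, False, False, False], [False, False, False, False, False], [False, False, False, False, True]]
```

View pics/w1b.png

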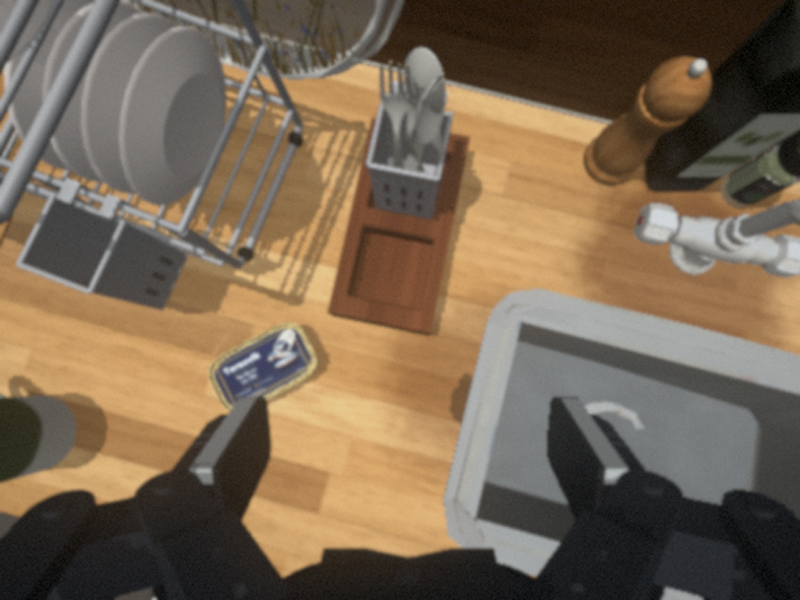

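```bash
python3 - <<'E'
from rig import *
from h import *
d0=pickle.load(open("c0.pkl","rb"));d1=pickle.load(open("c1.pkl","rb"));S=d0["side"];C=d0["scene"];W=d1["w1"]
k=lambda l:[(90+u/2,60+v/2) for u,v in l]
w=lambda l:np.array(l)/1.5625
A=(S,[[-.106,-.053,.036],[-.106,.053,.036],[.106,.053,.036],[.106,-.053,.036],[-.0845,.037,.036],[-.0105,.037,.036],[-.0105,-.037,.036],[-.0845,-.037,.036],[-.106,-.053,0],[.106,-.053,0]],
 k([(273,450),(288,376),(473,388),(472,460),(303,386),(368,390),(365,440),(293,436),(272,468),(471,481)]))
B=(W,[[-.106,.053,.036],[-.106,-.053,.036],[.106,-.053,.036],[-.0845,.037,.036],[-.0105,.037,.036],[-.0105,-.037,.036],[-.0845,-.037,.036]],
 w([(332,312),(434,333),(468,137),(348,299),(362,227),(434,240),(420,311)]))
for o in([B],[A,B]):print("stand",fit(o,[.56,-.14,-.17],0))
P=(W,[[-.031,.031,.110],[-.031,-.031,.110],[.031,-.031,.110],[.031,.031,.11],[.037,.018,.1145],[.037,-.018,.1145]],w([(20,262),(95,290),(130,225),(55,195),(68,186),(108,204)]))
p,res=fit([P],[.505,.13,-.35],.031);print("pot",p,res)
p4,res=fit([P],[.505,.13,-.35,.031]);print("pot4",p4,res)
print("side rim",proj(S,pts([p[0],p[1],.031,p[2]],P[1])).round(),"scene",(proj(C,pts([p[0],p[1],.031,p[2]],P[1]))*1.5625).round())
g=np.array([p[0],p[1],.12]);r=np.radians
for th in(20,25,30,35,40,45,50):
  for fl in(0,1):
    q=[]
    for ps in(p[2]-.1,p[2],p[2]+.1):
      R=Ro.from_rotvec(ori(r(th),ps))*Ro.from_rotvec([0,0,np.pi*fl]);s=ik(g,R.as_rotvec());q.append(None if s is None else np.round(s,2).tolist())
    print(th,fl,q)
E
```

```text
stand (array([ 0.55622645, -0.14318859, -0.18018588]), array([-1.9,  2.1, -0.6,  0.8, -0. , -0.5,  0.5, -1.1,  0.6,  0.1, -0.1,
       -0.1,  0.7, -0.4]))
stand (array([ 0.55851967, -0.14255431, -0.17784533]), array([-2.3, -1.3, -1.7, -0.4, -1.2, -0.2,  0.9,  1.6, -1. ,  0.3, -0.9,
        0.5, -2.1,  1.2, -1. ,  0.6, -0.7,  0.7, -0.2,  2.2, -2.1,  0.8,
       -0.8, -0.8, -0.6, -1.9,  0.3, -2.5,  0.2, -1.2, -0.5, -1.6,  0.4,
       -1.9]))
pot [ 0.50849144  0.11282369 -0.34872565] [ 0.3  1.  -0.8  0.2 -2.1 -4.3 -0.2 -1.7  0.7  1.8  2.1  0. ]
pot4 [ 0.50858828  0.11309372 -0.34868152  0.03063851] [ 0.3  1.  -0.8  0.2 -2.2 -4.3 -0.2 -1.7  0.6  1.8  2.   0. ]
side rim [[239. 157.]
 [231. 170.]
 [255. 173.]
 [262. 160.]
 [262. 162.]
 [259. 169.]] scene [[406. 283.]
 [439. 273.]
 [412. 262.]
 [380. 271.]
 [385. 265.]
 [403. 260.]]
20 0 [None, [0.32, -0.11, 2.24, -0.31, 0.75, 2.44], [0.29, -0.13, 2.26, -0.27, 0.73, 2.29]]
20 1 [[0.34, -0.09, 2.23, -0.35, 0.79, -0.56], [0.32, -0.11, 2.24, -0.31, 0.75, -0.7], [0.29, -0.13, 2.26, -0.27, 0.73, -0.85]]
25 0 [None, None, [0.33, -0.16, 2.31, -0.39, 0.66, 2.42]]
25 1 [[0.39, -0.12, 2.27, -0.48, 0.74, -0.41], [0.36, -0.14, 2.29, -0.44, 0.7, -0.56], [0.33, -0.16, 2.31, -0.39, 0.66, -0.72]]
30 0 [None, None, None]
30 1 [[0.44, -0.13, 2.32, -0.64, 0.71, -0.24], [0.41, -0.16, 2.34, -0.6, 0.65, -0.39], [0.37, -0.19, 2.37, -0.54, 0.6, -0.55]]
35 0 [None, None, None]
35 1 [[0.49, -0.14, 2.36, -0.8, 0.7, -0.05], [0.46, -0.17, 2.39, -0.78, 0.63, -0.18], [0.42, -0.21, 2.42, -0.74, 0.55, -0.34]]
40 0 [None, None, None]
40 1 [[0.55, -0.13, 2.4, -0.98, 0.71, 0.14], [0.51, -0.17, 2.43, -0.98, 0.63, 0.04], [0.46, -0.21, 2.46, -0.97, 0.54, -0.09]]
45 0 [None, None, None]
45 1 [[0.6, -0.11, 2.43, -1.14, 0.74, 0.34], [0.56, -0.16, 2.47, -1.18, 0.65, 0.26], [0.51, -0.21, 2.51, -1.21, 0.55, 0.17]]
50 0 [None, None, None]
50 1 [[0.66, -0.08, 2.46, -1.29, 0.79, 0.52], None, None]
```

```bash
cat >> h.py <<'E'
def orf(thd,ps): return (Ro.from_rotvec(ori(np.radians(thd),ps))*Ro.from_rotvec([0,0,np.pi])).as_rotvec()
def zt(o): return Ro.from_rotvec(o).as_matrix()[:,2]
E
python3 - <<'E'
from rig import *
from h import *
d0=pickle.load(open("c0.pkl","rb"));d1=pickle.load(open("c1.pkl","rb"));W=d1["w1"]
w=lambda l:np.array(l)/1.5625
P=(W,[[-.031,.031,.110],[-.031,-.031,.110],[.031,.031,.11],[.037,.018,.1145],[.037,-.018,.1145]],w([(20,262),(95,290),(55,195),(68,186),(108,204)]))
p,res=fit([P],[.505,.13,-.35],.031);print("pot",p,res)
ps=p[2];ex=np.array([np.cos(ps),np.sin(ps),0]);g=np.array([p[0],p[1],.121]);up=np.array([0,0,1.])
sc=np.array([.557,-.143]);sy=-.179;pk=np.array([sc[0]-.0475*np.cos(sy),sc[1]-.0475*np.sin(sy),.012]);print("pocket",pk)
for th in(30,35,40):
  o=orf(th,ps);q=orf(th,sy);t=zt(o)
  n=lambda P,o:(lambda s:None if s is None else np.round(s,2).tolist())(ik(P,o))
  print(th,"pre60",n(g-.06*t,o) ,"pre100",n(g-.10*t,o),"g",n(g,o),"lift",n(g+.035*up,o))
  for b in(.05,.06,.08): print("  out",b,n(g+.035*up-b*ex,o),"outup",n(g+.12*up-b*ex,o))
  print("  over",n(pk+.25*up,q),"down",n(pk+.09*up,q), "back",n(pk+.09*up-.1*zt(q),q))
E
```

```text
pot [ 0.50889081  0.11312356 -0.34081457] [ 0.1  0.9 -0.8 -0.2 -0.6 -1.9  0.2  1.5  1.7 -0.5]
pocket [ 0.51025894 -0.13454283  0.012     ]
30 pre60 [0.46, -0.28, 2.33, -0.53, 0.79, -0.45] pre100 [0.5, -0.35, 2.31, -0.5, 0.89, -0.46] g [0.41, -0.16, 2.34, -0.6, 0.65, -0.4] lift [0.41, -0.21, 2.31, -0.54, 0.72, -0.47]
  out 0.05 [0.5, -0.29, 2.37, -0.56, 0.78, -0.38] outup [0.5, -0.38, 2.26, -0.48, 0.95, -0.51]
  out 0.06 [0.53, -0.31, 2.38, -0.56, 0.8, -0.36] outup [0.53, -0.4, 2.27, -0.48, 0.96, -0.49]
  out 0.08 [0.57, -0.33, 2.4, -0.57, 0.83, -0.32] outup [0.57, -0.42, 2.29, -0.49, 1.0, -0.44]
  over [-0.37, -0.4, 2.23, 0.13, 0.79, -1.83] down [-0.37, -0.21, 2.42, 0.23, 0.42, -1.95] back [-0.4, -0.46, 2.41, 0.18, 0.69, -1.9]
35 pre60 [0.53, -0.3, 2.38, -0.68, 0.77, -0.27] pre100 [0.58, -0.38, 2.37, -0.64, 0.87, -0.29] g [0.46, -0.18, 2.39, -0.78, 0.62, -0.2] lift [0.46, -0.23, 2.36, -0.7, 0.69, -0.29]
  out 0.05 [0.56, -0.31, 2.41, -0.71, 0.76, -0.21] outup [0.56, -0.41, 2.31, -0.6, 0.92, -0.37]
  out 0.06 [0.59, -0.32, 2.42, -0.71, 0.78, -0.19] outup [0.59, -0.42, 2.32, -0.6, 0.94, -0.35]
  out 0.08 [0.64, -0.35, 2.44, -0.71, 0.82, -0.15] outup [0.64, -0.45, 2.33, -0.61, 0.98, -0.31]
  over [-0.39, -0.45, 2.3, 0.18, 0.7, -1.88] down [-0.39, -0.24, 2.48, 0.38, 0.32, -2.1] back [-0.43, -0.53, 2.49, 0.25, 0.6, -1.99]
40 pre60 [0.6, -0.31, 2.43, -0.85, 0.76, -0.07] pre100 [0.66, -0.39, 2.42, -0.79, 0.86, -0.11] g [0.51, -0.18, 2.43, -0.98, 0.62, 0.03] lift [0.51, -0.24, 2.4, -0.88, 0.67, -0.1]
  out 0.05 [0.63, -0.31, 2.45, -0.87, 0.76, -0.02] outup [0.63, -0.42, 2.36, -0.73, 0.91, -0.23]
  out 0.06 [0.65, -0.32, 2.46, -0.87, 0.78, -0.01] outup [0.65, -0.43, 2.36, -0.74, 0.93, -0.21]
  out 0.08 [0.71, -0.35, 2.48, -0.86, 0.82, 0.02] outup [0.71, -0.46, 2.38, -0.74, 0.97, -0.17]
  over [-0.4, -0.5, 2.36, 0.25, 0.61, -1.95] down [-0.4, -0.26, 2.54, 0.68, 0.23, -2.41] back [-0.46, -0.6, 2.57, 0.37, 0.52, -2.11]
```

```bash
cat > plan.py <<'E'
from h import *
TH=38
p=np.array([.5089,.1131,-.341]);sc=np.array([.557,-.143]);sy=-.179
up=np.array([0,0,1.])
def geo(p):
    ex=np.array([np.cos(p[2]),np.sin(p[2]),0]);o=orf(TH,p[2]);return ex,o,zt(o),np.array([p[0],p[1],.121])
E
python3 - <<'E'
from rig import *
from plan import *
ex,o,t,g=geo(p);pre=g-.10*t
print(pre,ik(pre+.1*up,o))
move_to(pre+.1*up,o);movel(pre+.03*up-.03*ex if ik(pre+.03*up-.03*ex,o) is not None else pre,rate=.2)
d={}
for n in("wrist","scene"):
    c=camera(n);d[n]=c;cv2.imwrite(f"pics/{n}3.png",cv2.resize(c["pixels"][:,:,::-1],(800,600),interpolation=cv2.INTER_CUBIC))
pickle.dump(d,open("c2.pkl","wb"));s=get_state();print(s["time_s"],s["eef_pos"],s["joint_pos"],s["contact_force"])
for l in("pot","caddy"):print(find_in(d["wrist"],l))
print((proj(d["wrist"],pts([p[0],p[1],.031,p[2]],[[-.031,.031,.11],[-.031,-.031,.11],[.031,-.031,.11],[.031,.031,.11],[-.031,.031,0],[-.031,-.031,0]]))*1.5625).round())
E
```

```text
[0.45087879 0.13368955 0.19980108] [ 0.63027511 -0.47507925  2.26449617 -0.63220962  1.03558479 -0.35690922]
5.4917 [0.4240241  0.14393231 0.2320509 ] [ 0.71030499 -0.45775818  2.38022504 -0.70207809  0.97660576 -0.184514  ] [-0.04697624 -0.48391386  0.96033609]
[{'uv': [265.4, 165.3], 'p': 0.92}]
[{'uv': [426.1, 182.0], 'p': 0.93}]
[[464. 287.]
 [354. 287.]
 [363. 343.]
 [455. 343.]
 [454. 161.]
 [364. 161.]]
```

View pics/wrist3.png

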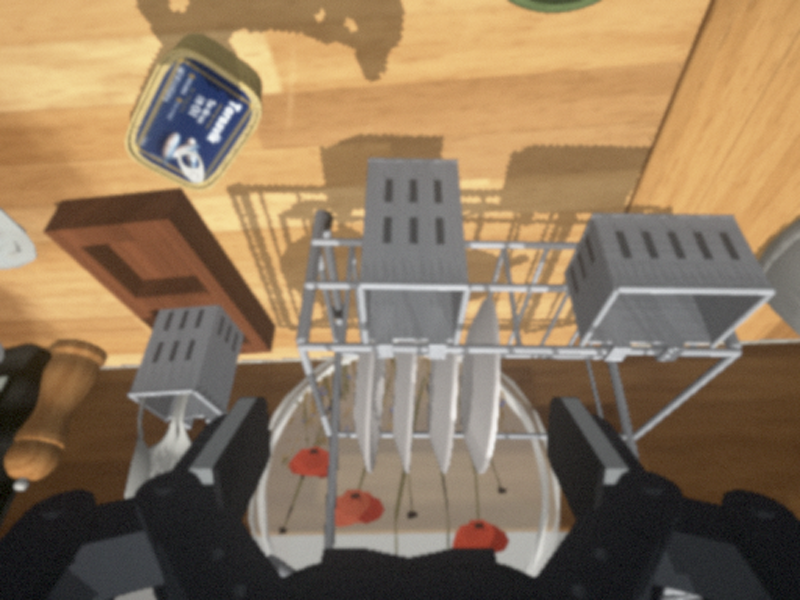

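```bash
python3 - <<'E'
from plan import *
W=pickle.load(open("c1.pkl","rb"))["w1"];V=pickle.load(open("c2.pkl","rb"))["wrist"]
w=lambda l:np.array(l)/1.5625
P=(W,[[-.031,.031,.110],[-.031,-.031,.110],[.031,.031,.11],[.037,.018,.1145],[.037,-.018,.1145]],w([(20,262),(95,290),(55,195),(68,186),(108,204)]))
Q=(V,[[-.031,.031,.11],[-.031,-.031,.11],[-.031,.031,0],[-.031,-.031,0],[.037,.018,.1145],[.037,-.018,.1145],[.031,-.031,.11],[.031,.031,.11]],w([(467,288),(360,288),(457,160),(366,160),(436,351),(385,351),(368,343),(460,344)]))
for ob in([Q],[P,Q]): print(fit(ob,p,.031))
B=(V,[[-.106,.053,.036],[-.106,-.053,.036],[.106,.053,.036],[-.0845,.037,.036],[-.0845,-.037,.036]],w([(182,192),(48,232),(272,352),(162,219),(84,246)]))
A=(W,[[-.106,.053,.036],[-.106,-.053,.036],[.106,-.053,.036],[-.0845,.037,.036],[-.0105,.037,.036],[-.0105,-.037,.036],[-.0845,-.037,.036]],
 w([(332,312),(434,333),(468,137),(348,299),(362,227),(434,240),(420,311)]))
for ob in([B],[A,B]): print("st",fit(ob,[.557,-.143,-.179],0))
E
```

```text
(array([ 0.50945101,  0.11521967, -0.34127301]), array([ 0.6, -0.6, -1.2, -0.5, -0.1,  0.2,  0.9,  0.2,  1.8,  1.4,  0.4,
        1.4, -1.2, -0.1, -1. , -0.7]))
(array([ 0.50936127,  0.11461159, -0.34690419]), array([-1.1,  0.4, -2.2, -0.5, -1.6, -2.4, -0.8,  1.1,  0.6, -0.7,  0.1,
       -0.4, -1.7, -0.6, -0.5,  0.4,  0.5,  0.2,  1. ,  1.5, -0.4,  1.4,
       -2. , -0.1, -1.8, -0.6]))
st (array([ 0.55736148, -0.13682917, -0.21521401]), array([-4.7, 15.5, -0.9, -2.5,  0.9, -0.6,  5.1, 11.7,  0.3, -0.8]))
st (array([ 0.55728635, -0.142014  , -0.19031978]), array([ -3.2,   1. ,  -2.1,   0.3,  -0.2,  -0.7,  -0.7,  -2.1,  -0.2,
        -0.7,  -1. ,  -0.6,  -0.6,  -1. , -10.9,  15.9,  -5.3,  -0.6,
        -0.5,  -0.6,  -0.2,  12.2,  -3.9,   0.7]))
```

```bash
sed -i 's/^p=.*;sc=.*/p=np.array([.5094,.115,-.343]);sc=np.array([.557,-.143]);sy=-.179/' plan.py; python3 - <<'E'
from rig import *
from plan import *
ex,o,t,g=geo(p)
move_to(g-.10*t,o)
print(movel(g,rate=.1,max_force=12))
s=get_state();print(s["eef_pos"],s["contact_force"])
close_gripper(50)
s=get_state();print(s["opening"],s["finger_force"],s["contact_force"],s["time_s"])
if .055<s["opening"]<.068:
    print(movel(g+.027*up,rate=.06,max_force=25))
    s=get_state();print(s["eef_pos"],s["opening"],s["contact_force"],s["torque"])
    for n in("wrist","scene"):
        c=camera(n);cv2.imwrite(f"pics/{n}4.png",cv2.resize(c["pixels"][:,:,::-1],(800,600),interpolation=cv2.INTER_CUBIC))
E
```

```text
False
[0.50961015 0.11532547 0.12160272] [ 0.57161778  0.05451213 -0.48016388]
0.060448165651309504 51.99615262798034 [-5.23025593  1.14579264  4.60473734] 7.3833
False
[0.50891415 0.11484534 0.1475358 ] 0.060056977367252073 [ 0.23563257  0.22417298 -1.50133939] [0.18675923 0.32899805 0.012956  ]
```

View pics/wrist4.png

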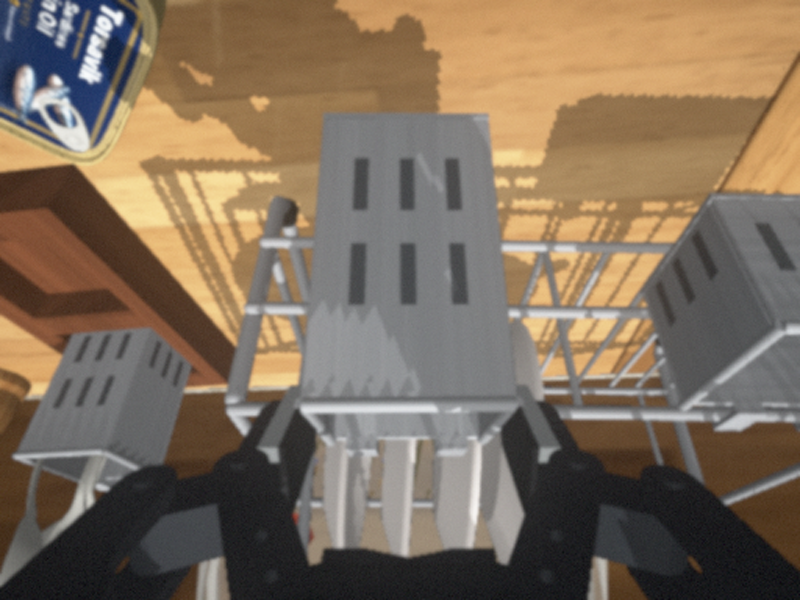

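```bash
python3 - <<'E'
from rig import *
from plan import *
ex,o,t,g=geo(p);ey=np.array([-ex[1],ex[0],0]);q=orf(TH,sy)
print(movel(g+.027*up-.08*ex,rate=.08,max_force=20))
s=get_state();print(s["eef_pos"],s["contact_force"])
movel(g+.09*up-.08*ex,rate=.15)
for b in(.06,.07,.08,.09):
  for l in(.08,.12,.15,.18):
    print(b,l,[None if (k:=ik(g+.09*up-b*ex-l*ey,a)) is None else np.round(k,2).tolist() for a in(o,q)])
pk=np.array([sc[0]-.0475*np.cos(sy),sc[1]-.0475*np.sin(sy),.012])
print(ik(pk+.2*up,q),ik(pk+.09*up,q),get_state()["joint_pos"])
c=camera("scene");cv2.imwrite("pics/scene5.png",cv2.resize(c["pixels"][40:280,120:440,::-1],(800,600),interpolation=cv2.INTER_CUBIC))
E
```

```text
False
[0.43431347 0.14198297 0.14818   ] [ 0.05476367  0.41233911 -3.2875778 ]
0.06 0.08 [[0.46, -0.58, 2.48, -0.63, 0.85, -0.44], [0.34, -0.66, 2.52, -0.47, 0.74, -0.79]]
0.06 0.12 [[0.33, -0.67, 2.52, -0.55, 0.82, -0.61], [0.18, -0.75, 2.55, -0.33, 0.73, -1.03]]
0.06 0.15 [[0.22, -0.74, 2.55, -0.47, 0.8, -0.77], None]
0.06 0.18 [None, None]
0.07 0.08 [[0.48, -0.6, 2.49, -0.63, 0.87, -0.42], [0.36, -0.68, 2.53, -0.48, 0.76, -0.77]]
0.07 0.12 [[0.36, -0.7, 2.53, -0.56, 0.85, -0.59], [0.21, -0.77, 2.56, -0.35, 0.76, -1.0]]
0.07 0.15 [[0.24, -0.77, 2.56, -0.48, 0.83, -0.75], None]
0.07 0.18 [None, None]
0.08 0.08 [[0.51, -0.62, 2.5, -0.64, 0.89, -0.4], [0.39, -0.7, 2.54, -0.49, 0.79, -0.74]]
0.08 0.12 [[0.39, -0.72, 2.54, -0.57, 0.88, -0.57], None]
0.08 0.15 [[0.27, -0.79, 2.57, -0.49, 0.86, -0.73], None]
0.08 0.18 [None, None]
0.09 0.08 [[0.55, -0.63, 2.51, -0.64, 0.92, -0.37], [0.43, -0.72, 2.54, -0.5, 0.82, -0.71]]
0.09 0.12 [[0.42, -0.74, 2.55, -0.57, 0.91, -0.54], None]
0.09 0.15 [None, None]
0.09 0.18 [None, None]
[-0.3954592  -0.43197878  2.40250023  0.26260819  0.5344292  -1.96971297] [-0.3954592  -0.25360421  2.51624695  0.53478324  0.26244751 -2.26201413] [ 0.68377799 -0.41732447  2.39650493 -0.72272522  0.92121783 -0.16338207]
```

View pics/scene5.png

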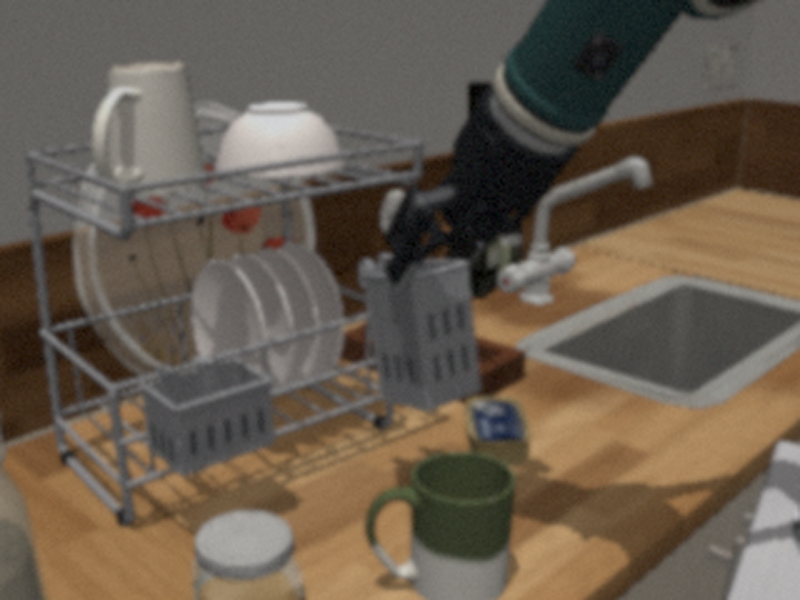

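```bash
python3 - <<'E'
from rig import *
from plan import *
ex,o,t,g=geo(p);ey=np.array([-ex[1],ex[0],0]);q=orf(TH,sy)
pk=np.array([sc[0]-.0475*np.cos(sy),sc[1]-.0475*np.sin(sy),.012])
movel(g+.09*up-.07*ex-.15*ey,rate=.15)
move_to(pk+.2*up,q)
movel(pk+.13*up,rate=.12,max_force=20)
d={}
for n in("wrist","side","scene"):
    c=camera(n);d[n]=c;cv2.imwrite(f"pics/{n}6.png",c["pixels"][:,:,::-1])
pickle.dump(d,open("c3.pkl","wb"));s=get_state();print(s["time_s"],s["eef_pos"],s["contact_force"],s["opening"],pk)
a=cv2.resize(d["side"]["pixels"][150:330,160:400,::-1],(800,600),interpolation=cv2.INTER_CUBIC);cv2.imwrite("pics/side6b.png",a)
cv2.imwrite("pics/wrist6b.png",cv2.resize(d["wrist"]["pixels"][:,:,::-1],(800,600),interpolation=cv2.INTER_CUBIC))
E
```

```text
13.0 [ 0.51132536 -0.13484315  0.14379498] [-0.48969465  0.01871651 -2.61092411] 0.05988533661655107 [ 0.51025894 -0.13454283  0.012     ]
```

View pics/side6b.png

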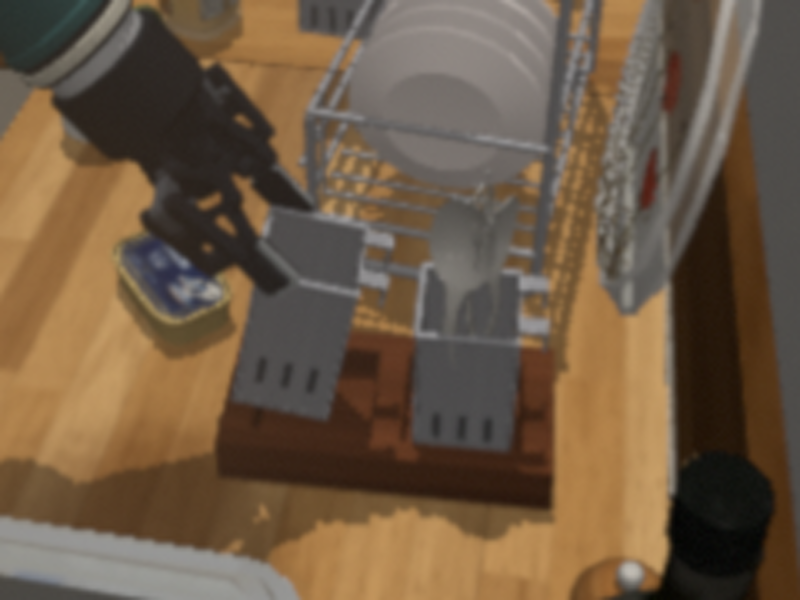

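View pics/wrist6b.png

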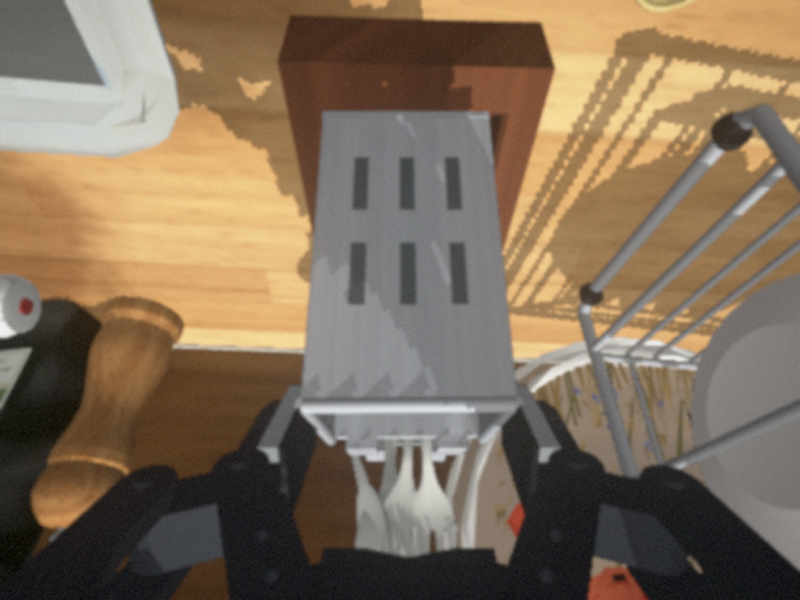

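```bash
cat > fit6.py <<'E'
from plan import *
d=pickle.load(open("c3.pkl","rb"));S,V=d["side"],d["wrist"]
ob=[(V,np.array([[-.031,.031,0],[-.031,-.031,0],[-.031,.031,.11],[-.031,-.031,.11]]),np.array([(490,112),(322,111),(517,403),(303,405)])/1.5625),
 (S,np.array([[-.031,-.031,0],[.031,-.031,0],[.031,-.031,.11],[.031,.031,.11],[-.031,.031,.11]]),np.array([160,150])+np.array([(235,403),(332,418),(360,292),(368,226),(268,206)])*.3)]
def fit6(ob,pos):
    def r(x):
        R=Ro.from_euler("ZYX",x[3:]).as_matrix()
        return np.concatenate([(proj(c,L@R.T+x[:3])-u).ravel() for c,L,u in ob])
    s=least_squares(r,[*pos,-.18,0,0]);return s.x,r(s.x).round(1)
for o in([ob[0]],[ob[1]],ob):
    x,e=fit6(o,[.51,-.134,.05]);print(x[:3].round(4),np.degrees(x[3:]).round(1),e)
A=(S,[[-.106,-.053,.036],[.106,-.053,.036],[-.106,-.053,0],[.106,-.053,0]],np.array([160,150])+np.array([(220,440),(552,466),(218,472),(550,506)])*.3)
B=(V,[[-.106,.053,.036],[-.106,-.053,.036],[-.106,.053,0],[-.106,-.053,0]],np.array([(553,68),(280,62),(542,24),(290,16)])/1.5625)
for o in([A],[B],[A,B]):print("stand",fit(o,[.557,-.143,-.179],0))
E
python3 fit6.py
```

```text
[ 0.4919 -0.1327  0.0465] [-11.3  12.1  -1. ] [-0.9 -0.2  0.9 -0.2  0.1  0.2 -0.1  0.1]
[ 0.4946 -0.132   0.0487] [-9.6  9.2 -1.4] [-0.  -0.3 -0.   0.3  0.   0.1 -0.2 -0.5  0.2  0.3]
[ 0.4923 -0.1317  0.0477] [-9.5 10.8 -0.4] [-0.4 -0.7  1.3  1.6  1.5 -0.2 -1.4  0.2 -1.  -0.1 -1.2  1.   0.2  1.8
 -0.   0.8  0.4  1. ]
stand (array([ 0.55964057, -0.13754297, -0.19427357]), array([-1.6, -0.9,  0.9,  0.4,  0.2,  0.6, -0. , -0.5]))
stand (array([ 0.55909132, -0.14261564, -0.20424361]), array([ 1.8,  0.9, -1.5,  0.1, -0.4, -0.6,  0.4, -0. ]))
stand (array([ 0.55916826, -0.14175232, -0.19799952]), array([-1.8,  0.6,  1. ,  2.3, -0.1,  2. ,  0.1,  1.4,  2.3,  0.2, -1.1,
        0.5,  0. , -1.3,  0.8,  0.4]))
```

```bash
python3 - <<'E'
from rig import *
from plan import *
pk=np.array([.511,-.1336,.012]);ps=-.188;e=np.array([np.cos(ps),np.sin(ps),0])
for th in range(38,50,1):
  print(th,[[int(ik(pk+z*up+s*e,orf(th,ps)) is not None) for s in(0,.008,.016)] for z in(.095,.102,.13,.16)], None if (k:=ik(pk+.1*up,orf(th,ps))) is None else k.round(2))
E
```

```text
38 [[1, 1, 1], [1, 1, 1], [1, 1, 1], [1, 1, 1]] [-0.39 -0.27  2.51  0.45  0.28 -2.16]
39 [[1, 1, 1], [1, 1, 1], [1, 1, 1], [1, 1, 1]] [-0.39 -0.28  2.52  0.51  0.26 -2.22]
40 [[1, 1, 1], [1, 1, 1], [1, 1, 1], [1, 1, 1]] [-0.39 -0.28  2.53  0.57  0.24 -2.29]
41 [[1, 1, 1], [1, 1, 1], [1, 1, 1], [1, 1, 1]] [-0.4  -0.29  2.54  0.65  0.22 -2.37]
42 [[1, 1, 1], [1, 1, 1], [1, 1, 1], [1, 1, 1]] [-0.4  -0.29  2.56  0.74  0.21 -2.46]
43 [[0, 0, 0], [1, 0, 0], [1, 1, 1], [1, 1, 1]] None
44 [[0, 0, 0], [0, 0, 0], [1, 1, 1], [1, 1, 1]] None
45 [[0, 0, 0], [0, 0, 0], [1, 1, 1], [1, 1, 1]] None
46 [[0, 0, 0], [0, 0, 0], [0, 0, 0], [1, 1, 1]] None
47 [[0, 0, 0], [0, 0, 0], [0, 0, 0], [1, 1, 1]] None
48 [[0, 0, 0], [0, 0, 0], [0, 0, 0], [1, 1, 1]] None
49 [[0, 0, 0], [0, 0, 0], [0, 0, 0], [0, 0, 0]] None
```

```bash
python3 - <<'E'
from rig import *
from plan import *
pk=np.array([.511,-.1336,0]);ps=-.188;e=np.array([np.cos(ps),np.sin(ps),0]);o=orf(41,ps)
st=lambda:(lambda s:print(np.round(s["time_s"],2),s["eef_pos"].round(4),s["contact_force"].round(1),round(s["opening"],4)))(get_state())
movel(pk+.011*e+.155*up,rate=.08,attitude=o);st()
print(movel(pk+.011*e+.106*up,rate=.04,max_force=5));st()
d={}
for n in("wrist","side"):d[n]=camera(n)
pickle.dump(d,open("c4.pkl","wb"))
a=cv2.resize(d["side"]["pixels"][190:310,190:350,::-1],(800,600),interpolation=cv2.INTER_CUBIC)
cv2.imwrite("pics/side7.png",a)
E
```

```text
13.37 [ 0.522  -0.1357  0.1555] [ 0.6  0.6 -2.5] 0.0597
True
14.36 [ 0.5215 -0.1356  0.111 ] [-0.9 -1.6  3.4] 0.0601
```

View pics/side7.png

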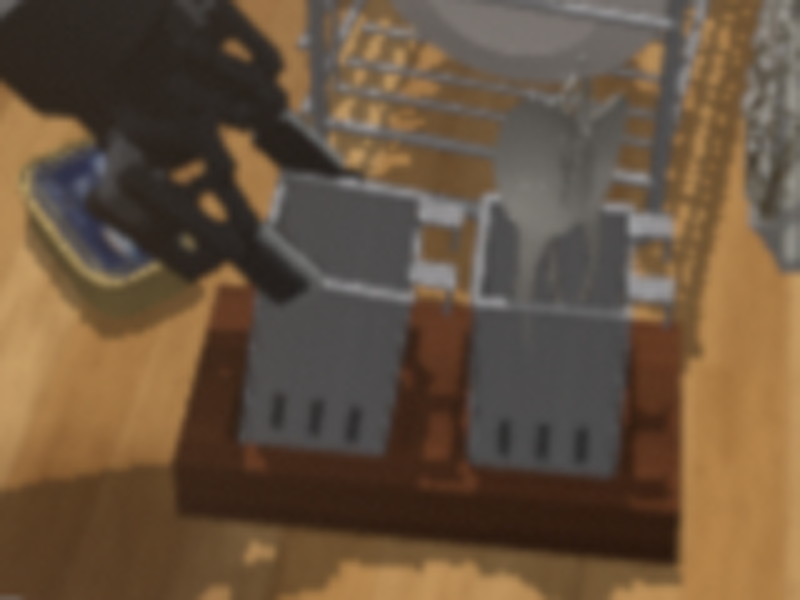

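The pot has touched the pocket floor: TCP z 0.111 against the predicted 0.1126. It is still pitched a few degrees, so I'll level it by pressing with a light grip.

```bash
python3 - <<'E'
from rig import *
from plan import *
pk=np.array([.511,-.1336,0]);ps=-.188;e=np.array([np.cos(ps),np.sin(ps),0])
st=lambda:(lambda s:print(np.round(s["time_s"],2),s["eef_pos"].round(4),s["contact_force"].round(1),round(s["opening"],4)))(get_state())
close_gripper(20);st()
print(movel(pk+.004*e+.1085*up,rate=.02,max_force=12));st()
print(movel(pk+.000*e+.107*up,rate=.02,max_force=12));st()
d={}
for n in("wrist","side"):d[n]=camera(n)
pickle.dump(d,open("c5.pkl","wb"))
a=cv2.resize(d["side"]["pixels"][190:310,190:350,::-1],(800,600),interpolation=cv2.INTER_CUBIC)
cv2.imwrite("pics/side8.png",a)
E
```

```text
14.68 [ 0.5208 -0.1352  0.1106] [-2.  -2.3  5.3] 0.06
False
15.08 [ 0.5148 -0.1342  0.1084] [ 0.7 -0.3  3.2] 0.0601
False
15.45 [ 0.5109 -0.1335  0.107 ] [ 0.3 -1.1  2.6] 0.0602
```

View pics/side8.png

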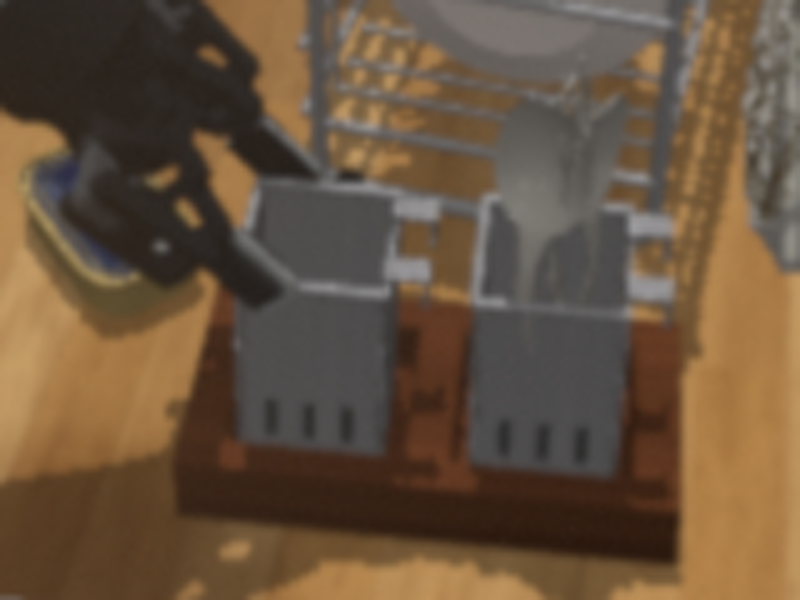

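The pot now stands upright and level like the far pot, so I'll release it and retreat.

```bash
python3 - <<'E'
from rig import *
from plan import *
st=lambda:(lambda s:print(np.round(s["time_s"],2),s["eef_pos"].round(4),s["contact_force"].round(1),round(s["opening"],4)))(get_state())
open_jaws();st()
x=np.array(get_state()["eef_pos"])
print(movel(x+.16*up,rate=.1,max_force=10));st()
d={}
for n in("scene","side"):d[n]=camera(n)
print([r for r in find_in(d["side"],"pot")][:3],[r for r in find_in(d["scene"],"caddy")][:2],find_in(d["scene"],"mug")[:1],find_in(d["scene"],"honey_jar")[:1],find_in(d["side"],"sardine_tin")[:1])
a=cv2.resize(d["side"]["pixels"][190:310,190:350,::-1],(400,300),interpolation=cv2.INTER_CUBIC)
b=cv2.resize(d["scene"]["pixels"][:,:,::-1],(400,300),interpolation=cv2.INTER_AREA)
cv2.imwrite("pics/fin.png",np.hstack([a,b]))
E
```

```text
15.92 [ 0.5105 -0.1332  0.1062] [ 0.4 -0.2  0.1] 0.0857
False
17.67 [ 0.5101 -0.133   0.2651] [-0.8 -0.  -0.3] 0.0852
[{'uv': [253.4, 251.1], 'p': 0.82}, {'uv': [295.4, 269.0], 'p': 0.68}] [{'uv': [202.0, 205.2], 'p': 0.8}] [{'uv': [299.6, 250.5], 'p': 0.57}] [{'uv': [217.9, 280.2], 'p': 0.93}] [{'uv': [210.2, 233.4], 'p': 0.68}]
```

View pics/fin.png

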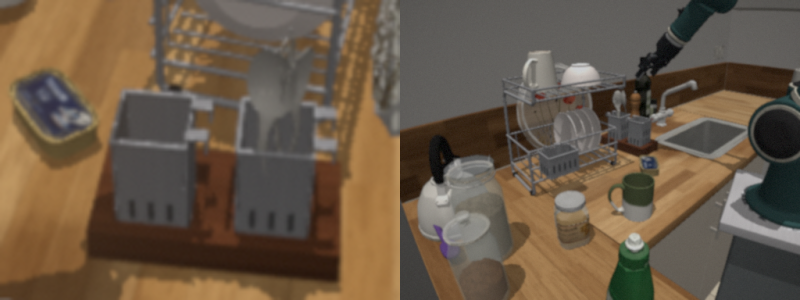

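The pot stands upright in the near pocket, the caddy is still on the rail, and the mug, jar and tin haven't moved.

```bash
python3 -c "
from rig import *
print(hand_in())"
```

```text
the job is handed in; nothing more can be done
None
```

The pot is off the rail and standing upright on the floor of the stand's near pocket; the caddy still hangs on the rail, the mug, jar and tin are where they were, and the job was handed in at about 18 s.

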